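# Close and press the two halves of a split lamp-stem blank

## Robot

A 7-joint arm with a two-finger parallel gripper is mounted at the origin on the work surface. World frame = base frame: x ahead of the robot, y to its left, z up, the work surface at z = 0. Lengths are in m, angles in rad, forces in N, time in s.
With the tool pointing down it reaches from about 0.35 to 0.9 m from the base axis. Payload 7.2 kg.
Tool frame: the origin (TCP) lies where the fingers leave the gripper's body, on its centre line; the fingertips stand 80 mm ahead of it and the grasp point (between the pads) lies 61 mm ahead of it; z points along the fingers, y is the line along which they close (so a half turn about z gives the same grasp; the last joint's range is limited). The gripper opens to 88 mm and grips with 3 to 60 N. Pads are 20 mm wide; open, the fingers measure 115 mm over their backs; the gripper's body (75 mm by 178 mm) begins 61 mm behind the grasp point.
Start: joints at [1.16, 0.411, -0.013, 1.596, 0.006, 1.134, -0.082], TCP at [0.21, -0.589, 0.303] pointing down, gripper open.
Joint ranges: [-2.95, 2.95], [-0.29, 1.99], [-1.47, 1.44], [0.14, 2.54], [-1.03, 4.17], [0.13, 1.85], [-2.86, 2.86]. Speed limits (rad/s): [2.39, 2.39, 3.01, 3.01, 3.14, 3.14, 3.14].

## Interface

Orientations are given as [roll, pitch, yaw] about the fixed x, y, z axes, in that order (R = Rz(yaw) Ry(pitch) Rx(roll)).
In Python, from workcell import env, viewer, ticket gives the robot as it stands (env), with the cameras (viewer) and the job (ticket).
- The arm moves only by the tool step_hand, called after "Emit:" as name(argument=value, ...) on one line, values as JSON. Schema: {"type":"object","properties":{"ticks":{"type":"array","items":{"type":"array","items":{"type":"array","items":{"type":"number"},"minItems":5,"maxItems":5},"minItems":1,"maxItems":12},"minItems":1,"maxItems":1},"grip_n":{"type":"number"},"only":{"type":"string"},"quiet":{"type":"boolean"},"lines":{"type":"string"}},"required":["ticks"],"additionalProperties":false}. ticks is a list that holds a single list of rows (three levels of brackets), with 1 to 12 rows, each of 5 numbers: dx, dy, dz in shares of 1 m (1.0 is 1 m), then a turn about the tool's z in parts of the range, where 1.0 means pi rad, then the finger opening in m; each row is the pose to reach, as a shift and turn from the pose commanded when the call began, along the tool's axes at that moment; what a row does not reach only later rows make up. A row lasts 1/10 s, in which the tool goes at most 0.05 m and 0.15 rad, less where a joint would pass 70% of its speed; a pose out of reach is approached as far as the arm can. The fingers move at their own pace and stop on an object; grip_n is the grip in N (left out, the last holds). Time passes only in rows, so rows that do not move let the fingers close. The tool returns the time, the measured TCP pose, the force, the opening and the grip force at its end. only (a regular expression) keeps the lines of the reply that match it, lines (a string "A,B") keeps lines A to B, and quiet returns only ok. No shift or turn number may pass 1 either way. Input that does not fit is refused with a message, and nothing moves.
- env.get_obs(): the state, without advancing time (a new reading comes with each control period).
- viewer.read_camera(name): name is "scene" or "side" or "wrist"; returns (picture, depth): 384x512x3 uint8, red, green, blue; 384x512 float32, m along the optical axis (not along the pixel's ray), 0 where there is no reading.
- viewer.calibration(name): a dict with "fx", "fy", "cx", "cy" (pixels), "rvec" (rotation vector, rad) and "tvec" (3), from world to camera coordinates, as OpenCV has them. Camera axes: x right, y down, z forward; pixel columns grow to the right and rows downward; lengths in m; the calibration is good to about 2 mm. A picture is of the moment at which its call begins: read the wrist's pose just before it. calibration takes no time and is no camera call; for the wrist camera it gives the pose at the moment of the call.
- ticket.job_done(): hands the job in; it is judged then, once.
The state is a dict: "time": time; "joints": joint angles; "joint_velocities": joint speeds; "effort": joint torques, N m; "eef_pos": TCP position; "tcp_rot": TCP orientation; "contact_force": force on the tool from outside, world axes, zero at the start; "torque": the same for the moment, N m; "width": finger opening in m; "grip_force": force on a finger pad.
Only numpy, scipy, OpenCV 4.12 (cv2) and the standard library are available. Lean on these libraries where they do the work, as an engineer would, in place of code of your own. Each camera call takes 0.05 s, during which the arm holds its last target. There are 200 camera calls.

## Task

First push the open drawer of the gluing jig fully home, past its catch, carrying the lower half of the lamp-stem blank with it. Then take the matching long upper half from the bench, fit it flush over the two dowels (either way round, groove side down as it lies) and press it down with about 15 N; finish still pressing, without letting go. Leave the short half, the jar and the mallet where they are.

Things in the scene. Friction and masses are not known exactly. Their poses are not given: they have to be found in the camera images.
- drawer_slide (a joint): opening of the jig's drawer in m: 0 = fully home against its stop, starts 0.05 to 0.085 open. It slides along the jig's x axis (opening towards jig -x, the robot's side) with 1 to 2 N of friction; in the last 12 mm a sprung ball catch must be passed (about 5 N in all), which then holds it home.
- drawer_front (a point): centre of the outer face of the drawer's flat front board (moves with the drawer); axes as the jig's: x points into the jig, the closing direction. The board is 200 mm wide (y), 12 mm thick and 44 mm high, from 22 mm below to 22 mm above this point, which is 27 mm over the bench. Nothing sticks out of its face. A shut gripper pointing down can push on it.
- jig: low wooden gluing jig, fixed to the bench: plywood base 160 x 210 mm with two 42 mm high runners and a 42 mm high rear stop. Origin on the bench, at the point under the centre of the lower half when the drawer is home; x is the closing direction, z up. The base reaches from x = -50 to +110 mm, y = -105 to +105 mm. Nothing in jig or drawer but the lower half and its dowels is over 49 mm high.
- drawer: the drawer with the lower half fixed in it: a light wooden board 60 (x) x 150 (y) x 30 mm (z) fixed in the drawer, with a 12 mm wide, 6 mm deep groove along y in the middle of its top (mating) face. Two wooden dowels, 10 mm diameter, stand up 20 mm from that face at (x, y) = (18, 50) and (-18, -50) mm; their top 7 mm taper to 5 mm. Origin 52 mm below joint_face, axes as the jig's.
- joint_face (a point): centre of the lower half's top (mating) face between its dowels, 52 mm over the bench; moves with the drawer. Axes: x as the jig's x (closing direction), y along the board, z up.
- upper_half: the loose matching half: light wooden board 60 (x) x 150 (y) x 30 mm (z), 0.14 to 0.28 kg, lying mating face down on the bench. Origin at the centre of its underside (mating face), z up, y along its length. Two 13 mm through holes, seen from above, at (18, 50) and (-18, -50) mm; fits either way round. Grip across the 60 mm. Fitted: origin on joint_face, y axes parallel.
- short_half: a similar loose half for another job, only 104 mm long (60 wide, 30 thick, holes at (18, 30) and (-18, -30) mm): leave it. It and the upper half swap places from run to run. Origin at the centre of its underside, y along its length.
- jar: grey jar with white cap, 68 mm diameter, 100 mm high; origin under its centre. Leave it.
- mallet: dark wooden carver's mallet standing on its head, handle up, 84 mm diameter, 200 mm high; origin under its centre. Leave it.

How it is judged:
On the way, in this order (a step that is already met when the one before it is completed fails the run):
1. the drawer is fully home (value of joint drawer_slide below 0.003 m and horizontal distance between upper_half and joint_face above 0.05 m), for 0.2 s.
2. the upper half sits flush on the lower half, over both dowels, with the drawer still home (value of joint drawer_slide below 0.003 m and horizontal distance between upper_half and joint_face below 0.004 m and z of upper_half in the frame of joint_face between -0.003 and 0.002 m and angle between the y axis of upper_half and the y axis of joint_face, either way round below 0.05 rad and angle between upper_half's own z axis and vertical below 0.03 rad), for 0.1 s.
At the end, for the whole second after the job is handed in: Drawer home within 3 mm; upper half on both dowels, centred within 4 mm, its mating face within 2 mm of the lower half's, parallel within 0.05 rad and level within 0.03 rad; the robot's fingers still on it, pressing the halves together with 8 to 45 N, at rest (all of step 2 and contact force between upper_half and drawer between 8 and 45 N and contact force between the fingers and upper_half above 3 N and linear speed of upper_half below 0.01 m/s); the arm keeps its last pose, push and grip.
It fails at once if the short half is shifted by more than 30 mm (distance of short_half from where it was at the start of the episode above 0.03 m).
It fails at once if the jar is shifted by more than 30 mm (distance of jar from where it was at the start of the episode above 0.03 m).
It fails at once if the mallet is shifted by more than 30 mm (distance of mallet from where it was at the start of the episode above 0.03 m).
It also fails if it takes over 58 s, if anything falls off the work surface, if the arm or the gripper's body presses on something with over 40 N, if the wrist force passes 120 N, or if a joint passes its speed limit or range.

## Working session

There is one attempt and no reset: what is moved stays moved. The work goes in short steps, Python scripts to look and compute and a tool call to move; the robot and the scene stay as the last step left them, time stands still between calls to the robot, and variables do not carry over. Pictures are saved under pics/ and viewed, at most 10 in all, crops included, and the job is handed in when it is done.

```bash
mkdir -p pics; ls
```

Create h.py:
```python
import numpy as np,cv2
from workcell import env, viewer, ticket
def cloud(n):
    c=viewer.calibration(n); im,d=viewer.read_camera(n)
    R=cv2.Rodrigues(np.array(c["rvec"],float))[0]; t=np.array(c["tvec"],float).ravel()
    v,u=np.mgrid[:384,:512]
    P=np.stack([(u-c["cx"])/c["fx"]*d,(v-c["cy"])/c["fy"]*d,d],-1)
    return im,(P-t)@R,d
def save(n,im): cv2.imwrite("pics/"+n,im[...,::-1])
```

Run:
```python
from h import *
a,P,d=cloud("scene"); b,Q,e=cloud("side")
np.savez("c.npz",a=a,P=P,d=d,b=b,Q=Q,e=e)
save("s1.png",a);save("s2.png",b)
o=env.get_obs();print(o)
```

```text
pics
workcell.py
{'time': 0.1, 'joints': array([ 1.15979153,  0.41181329, -0.01273064,  1.59693995,  0.00560719,
        1.13429465, -0.08217312]), 'joint_velocities': array([ 0.00158822, -0.0006074 , -0.00028667, -0.0010761 , -0.00094896,
        0.00055093, -0.00202648]), 'effort': array([ 2.77395658e-03, -5.89103007e+01,  6.43984750e-01, -2.91714871e+01,
       -5.37841546e-02,  1.44809042e-02,  2.96318797e-05]), 'eef_pos': array([ 0.20994957, -0.58832867,  0.30190547]), 'tcp_rot': array([-3.14017657e+00,  9.90279598e-05,  3.42875968e-01]), 'contact_force': array([0.55198374, 0.58099545, 0.21577105]), 'torque': array([-0.03308633, -0.01981049, -0.06512351]), 'grip_force': 0.0, 'width': 0.08776445608039095}
```

View pics/s1.png

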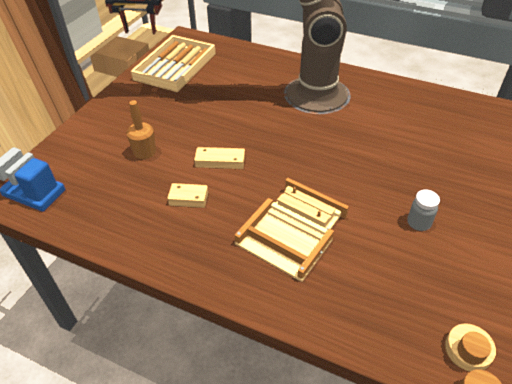

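View pics/s2.png

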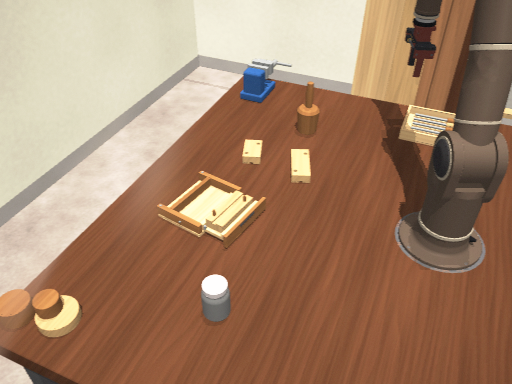

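The scene picture shows the long half at (220,158), the short half at (188,195), the jig at (292,228) with its drawer front at (316,195), the mallet at (140,140) and the jar at (423,210). The side view agrees. Next I measure them from depth.

Run:
```python
from h import *
z=np.load("c.npz")
for im,P,d,seeds in ((z['a'],z['P'],z['d'],dict(long=(220,158),short=(188,195),jig=(292,228),mal=(140,148),jar=(425,200))),(z['b'],z['Q'],z['e'],dict(long=(301,165),short=(252,152),jig=(212,208),jar=(215,290),mal=(308,122)))):
    Z=P[...,2]
    for n,(u,v) in seeds.items():
        c=P[v,u]; m=(np.hypot(P[...,0]-c[0],P[...,1]-c[1])<(.25 if n=='jig' else .12))&(d>0)
        lo,hi=(.024,.036) if n in('long','short') else (.045,.08) if n=='jig' else (.02,.3)
        mm=m&(Z>lo)&(Z<hi)
        k,l=cv2.connectedComponents(mm.astype(np.uint8)) 
        if n in('long','short'): mm=l==l[v,u]
        q=P[mm]; r=cv2.minAreaRect((q[:,:2]*1000).astype(np.float32))
        print(n,c.round(3),mm.sum(),np.median(q[:,2]).round(4),np.round(r[0],1),np.round(r[1],1),round(r[2],2), q[:,:2].mean(0).round(4))
im,P,d=z['a'],z['P'],z['d']
cr=np.hstack([cv2.resize(z['a'][165:285,225:360],(540,480),interpolation=2)])
save("j1.png",cr)
# topdown height map from both clouds around jig
c=P[228,292]; H=np.zeros((400,400),np.uint8)
C=np.zeros((400,400,3),np.uint8)
for I,X in((z['a'],z['P']),(z['b'],z['Q'])):
    i=((X[...,0]-c[0])*1000+200).astype(int); j=((X[...,1]-c[1])*1000+200).astype(int)
    ok=(i>0)&(i<400)&(j>0)&(j<400)&(X[...,2]>.012)&(X[...,2]<.09)
    H[i[ok],j[ok]]=np.maximum(H[i[ok],j[ok]],(X[...,2][ok]*2800).astype(int))
print(c); 
save("top.png",cv2.applyColorMap(cv2.resize(cv2.dilate(H,np.ones((3,3))),(600,600)),cv2.COLORMAP_JET))
```

```text
long [ 0.484 -0.149  0.028] 668 0.0296 [ 472.2 -156.4] [ 68.6 151.3] 20.0 [ 0.475  -0.1549]
short [ 0.661 -0.161  0.027] 582 0.0296 [ 654.3 -165.8] [ 66.4 105.9] 18.75 [ 0.6551 -0.1647]
jig [0.639 0.153 0.01 ] 1242 0.0507 [636.3 159.1] [206.  247.4] 79.5 [0.5722 0.172 ]
mal [ 0.566 -0.385  0.051] 941 0.092 [ 537.7 -394.4] [72.3 82.9] 49.66 [ 0.5459 -0.3885]
jar [0.478 0.462 0.1  ] 852 0.0768 [471.4 467.5] [64.9 65.8] 41.05 [0.4832 0.4665]
long [ 0.463 -0.142  0.029] 501 0.0304 [ 472.8 -157.7] [ 59.6 159. ] 20.15 [ 0.4713 -0.1518]
short [ 0.642 -0.142  0.032] 310 0.0301 [ 652.3 -163. ] [ 59.5 117.1] 19.02 [ 0.6516 -0.1623]
jig [0.644 0.15  0.011] 1029 0.051 [635.5 160.4] [207.3 246.7] 80.46 [0.5678 0.1748]
jar [0.457 0.48  0.099] 1049 0.0804 [465.9 470.2] [63.7 64.2] 61.15 [0.4594 0.4795]
mal [ 0.518 -0.372  0.054] 672 0.09 [ 528.8 -391.8] [77.7 72. ] 23.37 [ 0.5262 -0.3824]
[0.63917775 0.15317847 0.00981425]
```

View pics/top.png

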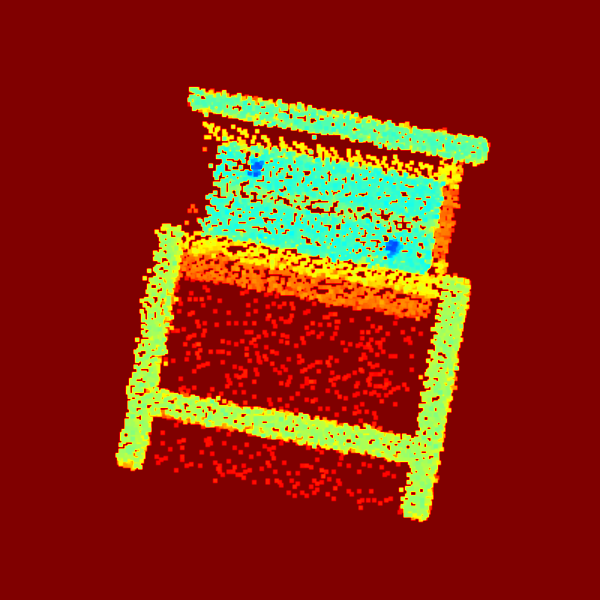

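View pics/j1.png

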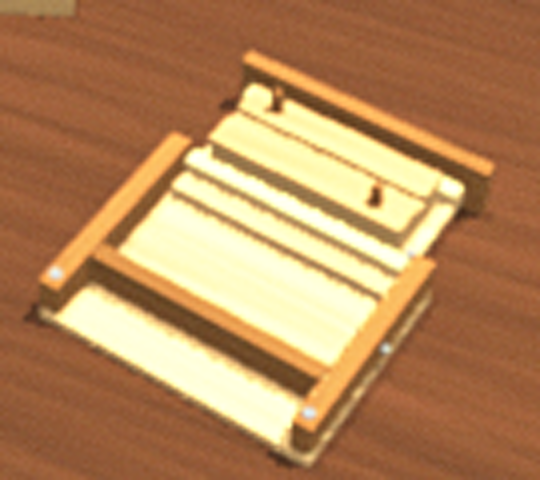

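Top map (1.5 px/mm): the front board runs from (188,95) to (487,150), and the dowels are at (255,168) and (392,247). That puts jig yaw at about −0.18 rad. I'll fit this precisely.

Add to h.py:
```python
from scipy.optimize import least_squares
```

Run:
```python
from h import *
z=np.load("c.npz"); yaw=-0.182
for P in (z['P'],z['Q']):
    q=P.reshape(-1,3); q=q[(np.hypot(q[:,0]-.6,q[:,1]-.17)<.22)]
    for it in range(3):
        c,s=np.cos(yaw),np.sin(yaw); R=np.array([[c,s],[-s,c]])
        o=np.array([.639,.153]); L=np.c_[(q[:,:2]-o)@R.T,q[:,2]]
        if it==0: f0=np.percentile(L[L[:,2]>.035][:,0],.5)
        m=(L[:,0]<f0+.014)&(L[:,2]>.046)&(L[:,2]<.053)
        r=np.polyfit(L[m,1],L[m,0],1); yaw+=-np.arctan(r[0])
    f=L[m]
    b=L[(L[:,2]>.0485)&(L[:,2]<.056)&(L[:,0]>f0+.022)&(L[:,0]<f0+.11)]
    dw=L[(L[:,2]>.058)&(L[:,2]<.078)]
    print("yaw",yaw,"front x",np.percentile(f[:,0],[2,50,98]),"y",np.percentile(f[:,1],[1,99]))
    print("half x",np.percentile(b[:,0],[2,98]),"y",np.percentile(b[:,1],[2,98]))
    for k in(-1,1):
        w=dw[(dw[:,1]-np.median(b[:,1]))*k>0]; print("dowel",w.mean(0),len(w))
    fc=np.array([np.percentile(f[:,0],2),np.percentile(f[:,1],[1,99]).mean()])@R+o; print("front centre world",fc)
```

```text
yaw -0.1803358195927775 front x [-0.12501309 -0.11836895 -0.11184974] y [-0.09340704  0.10044934]
half x [-0.09371966 -0.03280839] y [-0.06822786  0.07684553]
dowel [-0.07866919 -0.0447957   0.06536331] 14
dowel [-0.04334145  0.05475941  0.06741146] 12
front centre world [0.51664573 0.1788864 ]
yaw -0.18187111238212011 front x [-0.12729757 -0.12079115 -0.11389422] y [-0.09251293  0.10332001]
half x [-0.09377291 -0.03437586] y [-0.06801245  0.07800855]
dowel [-0.08324905 -0.04500299  0.06588678] 15
dowel [-0.0469444   0.05571383  0.06652432] 15
front centre world [0.51477929 0.18133875]
```

Careful with the scale: turns go in shares of pi rad. That gives: -1.047 rad / 3.1416 = -0.3333.

Emit:
step_hand(ticks=[[[0.509, -0.643, 0, -0.3333, 0], [0.509, -0.643, 0, -0.3333, 0], [0.509, -0.643, 0, -0.3333, 0], [0.509, -0.643, 0, -0.3333, 0], [0.509, -0.643, 0, -0.3333, 0], [0.509, -0.643, 0, -0.3333, 0], [0.509, -0.643, 0, -0.3333, 0], [0.509, -0.643, 0, -0.3333, 0], [0.509, -0.643, 0, -0.3333, 0], [0.509, -0.643, 0, -0.3333, 0], [0.509, -0.643, 0, -0.3333, 0], [0.509, -0.643, 0, -0.3333, 0]]], grip_n=20)

```text
time: 1.3
eef_pos: [0.4027, -0.0185, 0.3028]
tcp_rot: [3.141, 0.001, 1.389]
contact_force: [0.7, -1.1, 0.7]
width: 0.0005
grip_force: 0.0
```

Emit:
step_hand(ticks=[[[0.216, 0.031, 0, 0, 0], [0.216, 0.031, 0, 0, 0], [0.216, 0.031, 0, 0, 0], [0.216, 0.031, 0, 0, 0], [0.216, 0.031, 0, 0, 0], [0.216, 0.031, 0.2, 0, 0], [0.216, 0.031, 0.2, 0, 0], [0.216, 0.031, 0.2, 0, 0], [0.216, 0.031, 0.2, 0, 0], [0.216, 0.031, 0.2, 0, 0]]])

```text
time: 2.3
eef_pos: [0.4684, 0.1848, 0.097]
tcp_rot: [-3.131, 0.006, 1.391]
contact_force: [-1.2, -0.1, 0.1]
width: 0.0003
grip_force: 0.0
```

Emit:
step_hand(ticks=[[[0, 0.015, 0, 0, 0], [0, 0.03, 0, 0, 0], [0, 0.045, 0, 0, 0], [0, 0.06, 0, 0, 0]]])

```text
time: 2.7
eef_pos: [0.5316, 0.1762, 0.1052]
tcp_rot: [3.141, -0.001, 1.39]
contact_force: [-2.6, 0.7, -1.7]
width: 0.0008
grip_force: 1.2
```

Emit:
step_hand(ticks=[[[0, 0.01, 0, 0, 0], [0, 0.02, 0, 0, 0], [0, 0.02, 0, 0, 0]]])

```text
time: 3.0
eef_pos: [0.5524, 0.1717, 0.1039]
tcp_rot: [3.139, -0.001, 1.388]
contact_force: [0.3, -0.0, -0.3]
width: 0.0004
grip_force: 0.0
```

Emit:
step_hand(ticks=[[[0, 0.008, 0, 0, 0], [0, 0.012, 0, 0, 0], [0, 0.012, 0, 0, 0]]])

```text
time: 3.3
eef_pos: [0.5631, 0.1697, 0.1027]
tcp_rot: [3.141, -0.0, 1.389]
contact_force: [0.2, -0.1, 0.6]
width: 0.0005
grip_force: 0.0
```

Emit:
step_hand(ticks=[[[0, 0.006, 0, 0, 0], [0, 0.006, 0, 0, 0]]])

```text
time: 3.5
eef_pos: [0.5691, 0.1686, 0.1026]
tcp_rot: [3.141, -0.0, 1.389]
contact_force: [0.5, 0.5, -0.6]
width: 0.0003
grip_force: 0.0
```

Run:
```python
from h import *
b,Q,e=cloud("side"); save("s3.png",cv2.resize(b[130:270,130:300],(680,560),interpolation=2))
```

```text
(no output)
```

View pics/s3.png

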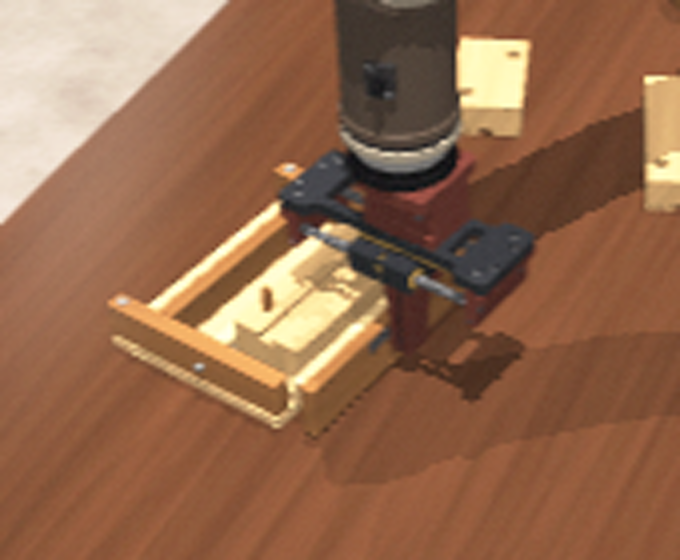

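The crop shows the drawer most of the way in, with the front board's edge a few mm short of the runner ends near (300,390). I'll keep pushing, slowly.

Emit:
step_hand(ticks=[[[0, 0.005, 0, 0, 0], [0, 0.01, 0, 0, 0]]])

```text
time: 3.75
eef_pos: [0.5771, 0.1673, 0.1024]
tcp_rot: [-3.139, 0.001, 1.39]
contact_force: [-11.7, 1.3, 8.7]
width: 0.0005
grip_force: 6.0
```

Emit:
step_hand(ticks=[[[0, 0.005, 0, 0, 0], [0, 0.005, 0, 0, 0]]])

```text
time: 3.95
eef_pos: [0.584, 0.166, 0.1026]
tcp_rot: [3.141, -0.0, 1.389]
contact_force: [0.6, 0.0, 0.0]
width: 0.0001
grip_force: 0.0
```

Emit:
step_hand(ticks=[[[0, 0.003, 0, 0, 0], [0, 0.003, 0, 0, 0]]])

```text
time: 4.15
eef_pos: [0.5868, 0.1653, 0.1027]
tcp_rot: [3.141, -0.0, 1.389]
contact_force: [-0.3, 0.1, -0.9]
width: 0.0007
grip_force: 0.0
```

Emit:
step_hand(ticks=[[[0, 0.003, 0, 0, 0], [0, 0.003, 0, 0, 0]]])

```text
time: 4.35
eef_pos: [0.5878, 0.1654, 0.1025]
tcp_rot: [-3.139, 0.001, 1.39]
contact_force: [-7.0, -0.4, 3.1]
width: 0.001
grip_force: 3.1
```

Emit:
step_hand(ticks=[[[0, 0.003, 0, 0, 0], [0, 0.003, 0, 0, 0]]])

```text
time: 4.55
eef_pos: [0.5882, 0.1654, 0.1024]
tcp_rot: [-3.134, 0.003, 1.391]
contact_force: [-16.3, 0.2, 12.1]
width: 0.0003
grip_force: 8.3
```

The drawer is against its stop: the gripper stalls at x = 0.588 and the force rises to 16 N. I'll back off and go over to the long half.

Scaled: -0.53 rad / 3.1416 = -0.1687.

Emit:
step_hand(ticks=[[[0, -0.05, 0, 0, 0], [0, -0.05, -0.05, 0, 0.01], [0, -0.05, -0.1, 0, 0.02], [0, -0.05, -0.15, 0, 0.08], [-0.338, -0.06, -0.2, -0.1687, 0.088], [-0.338, -0.06, -0.2, -0.1687, 0.088], [-0.338, -0.06, -0.2, -0.1687, 0.088], [-0.338, -0.06, -0.2, -0.1687, 0.088], [-0.338, -0.06, -0.2, -0.1687, 0.088], [-0.338, -0.06, -0.2, -0.1687, 0.088], [-0.338, -0.06, -0.2, -0.1687, 0.088], [-0.338, -0.06, -0.2, -0.1687, 0.088]]])

```text
time: 5.75
eef_pos: [0.4706, -0.1647, 0.3031]
tcp_rot: [-3.14, 0.003, 1.909]
contact_force: [0.2, 0.1, -1.1]
width: 0.0848
grip_force: 0.0
```

Emit:
step_hand(ticks=[[[0, 0, 0, 0, 0.088], [0, 0, 0, 0, 0.088]]])

```text
time: 5.95
eef_pos: [0.4724, -0.156, 0.3027]
tcp_rot: [3.141, -0.0, 1.921]
contact_force: [1.2, -0.0, 0.4]
width: 0.0877
grip_force: 0.0
```

Run:
```python
from h import *
o=env.get_obs(); w,P,d=cloud("wrist"); save("w1.png",w)
np.savez("w1.npz",w=w,P=P,d=d)
# locate jig again
for n in("scene","side"):
    im,X,dd=cloud(n); np.savez(n+"2.npz",im=im,P=X,d=dd)
```

```text
(no output)
```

View pics/w1.png

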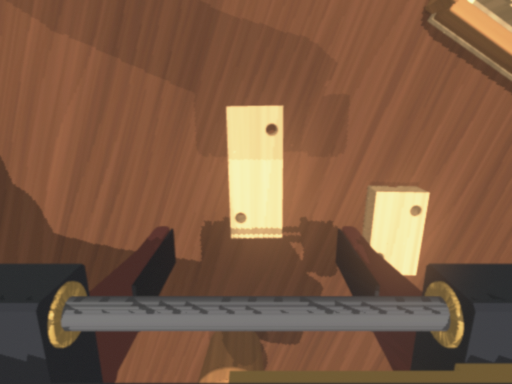

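The wrist view shows the long half with corners at about (227,106), (283,106), (284,237) and (231,238), and holes at (272,129) and (240,217). The short half is to the right at about (395,230).

Run:
```python
from h import *
z=np.load("w1.npz"); P=z['P']; d=z['d']
m=((P[...,2]>.025)&(P[...,2]<.035)&(d>0)).astype(np.uint8)
k,l=cv2.connectedComponents(m); mm=l==l[170,255]
r=cv2.minAreaRect((P[mm][:,:2]*1000).astype(np.float32)); print(r,np.median(P[mm][:,2]))
pts=[P[v,u,:2] for u,v in((227,106),(283,106),(284,235),(231,236))]
c=viewer.calibration("wrist")
R=cv2.Rodrigues(np.array(c["rvec"],float))[0]; t=np.array(c["tvec"],float).ravel()
def px(u,v,z):
    ray=R.T@np.array([(u-c["cx"])/c["fx"],(v-c["cy"])/c["fy"],1]); o=-R.T@t
    return (o+ray*(z-o[2])/ray[2])[:2]
h=[px(*p,.03) for p in((272,129),(240,217))]; print(h,(h[0]+h[1])/2,np.linalg.norm(h[0]-h[1]))
cs=[px(*p,.03) for p in((227,106),(283,106),(284,237.5),(230.5,238))]; print(np.mean(cs,0), [np.linalg.norm(cs[i]-cs[i-1]) for i in range(4)])
v=h[0]-h[1]; print("yaw y-axis", np.arctan2(v[1],v[0])-np.arctan2(100,36), np.arctan2(*(cs[0]-cs[3])[::-1])-np.pi/2)
print(env.get_obs()['eef_pos'])
yaw=-.181
for n in("scene","side"):
    q=np.load(n+"2.npz")['P'].reshape(-1,3); q=q[np.hypot(q[:,0]-.64,q[:,1]-.16)<.2]
    for it in range(2):
        c_,s=np.cos(yaw),np.sin(yaw);R2=np.array([[c_,s],[-s,c_]]);o=np.array([.639,.153]);L=np.c_[(q[:,:2]-o)@R2.T,q[:,2]]
        f0=np.percentile(L[L[:,2]>.035][:,0],.5)
        b=L[(L[:,2]>.0485)&(L[:,2]<.056)&(L[:,0]>f0+.024)&(L[:,0]<f0+.105)]
    dw=L[(L[:,2]>.058)&(L[:,2]<.078)]
    rr=cv2.minAreaRect((b[:,:2]*1000).astype(np.float32)); print(n,"f0",f0,"x",np.percentile(b[:,0],[2,98]),"y",np.percentile(b[:,1],[2,98]),rr)
    D=[dw[(dw[:,1]-np.median(b[:,1]))*k>0].mean(0) for k in(-1,1)]; print(D)
    print("centre world rect",np.array([np.percentile(b[:,i],[2,98]).mean() for i in(0,1)])@R2+o,"dow",(D[0]+D[1])[:2]/2@R2+o)
```

```text
((472.3936462402344, -158.35580444335938), (60.09593963623047, 150.23716735839844), 20.920639038085938) 0.028909077037448865
[array([ 0.47154048, -0.10398513]), array([ 0.47255836, -0.20993491])] [ 0.47204942 -0.15696002] 0.10595466688387833
[ 0.47320497 -0.15760585] [np.float64(0.14970374316854787), np.float64(0.05899614850699917), np.float64(0.14912040953009084), np.float64(0.06294494395740187)]
yaw y-axis 0.3551624837984835 0.35643693402644994
[ 0.47255359 -0.15544687  0.30258004]
scene f0 -0.04362439266342451 x [-0.01215386  0.047889  ] y [-0.06755149  0.07701379] ((17.793514251708984, 3.9277801513671875), (151.87496948242188, 65.9300765991211), 89.60518646240234)
[array([ 0.00333668, -0.04328529,  0.06449071]), array([0.03812731, 0.05556203, 0.06693085])]
centre world rect [0.65742736 0.15443746] dow [0.66049831 0.15530606]
side f0 -0.04514633160590499 x [-0.01263189  0.04803707] y [-0.06801982  0.0780788 ] ((17.0734920501709, 3.2312774658203125), (155.33023071289062, 64.76304626464844), 89.263427734375)
[array([-0.00131705, -0.04489629,  0.06596605]), array([0.03472837, 0.05452004, 0.06581917])]
centre world rect [0.65731878 0.15476063] dow [0.65629896 0.15472603]
```

Scaled: 0.531 rad / 3.1416 = 0.169.

Emit:
step_hand(ticks=[[[0.228, 0.28, -0.022, 0.169, 0.088], [0.228, 0.28, -0.022, 0.169, 0.088], [0.228, 0.28, -0.022, 0.169, 0.088], [0.228, 0.28, -0.022, 0.169, 0.088], [0.228, 0.28, -0.022, 0.169, 0.088], [0.228, 0.28, -0.022, 0.169, 0.088], [0.228, 0.28, -0.022, 0.169, 0.088], [0.228, 0.28, -0.022, 0.169, 0.088], [0.228, 0.28, -0.022, 0.169, 0.088], [0.228, 0.28, -0.022, 0.169, 0.088], [0.228, 0.28, -0.022, 0.169, 0.088]]])

```text
time: 7.2
eef_pos: [0.657, 0.1521, 0.3244]
tcp_rot: [-3.141, 0.001, 1.389]
contact_force: [0.4, -0.4, -0.2]
width: 0.088
grip_force: 0.0
```

Run:
```python
from h import *
o=env.get_obs(); c=viewer.calibration("wrist"); w,P,d=cloud("wrist"); save("w2.png",cv2.resize(w[80:260,160:370],(700,600),interpolation=2))
np.savez("w2.npz",w=w,P=P,d=d,rvec=c["rvec"],tvec=c["tvec"],K=[c["fx"],c["fy"],c["cx"],c["cy"]],e=o['eef_pos'],r=o['tcp_rot']); print(o['eef_pos'],o['tcp_rot'])
```

```text
[0.6569879  0.15211322 0.32435054] [-3.14129483e+00  1.14444653e-03  1.38850382e+00]
```

View pics/w2.png

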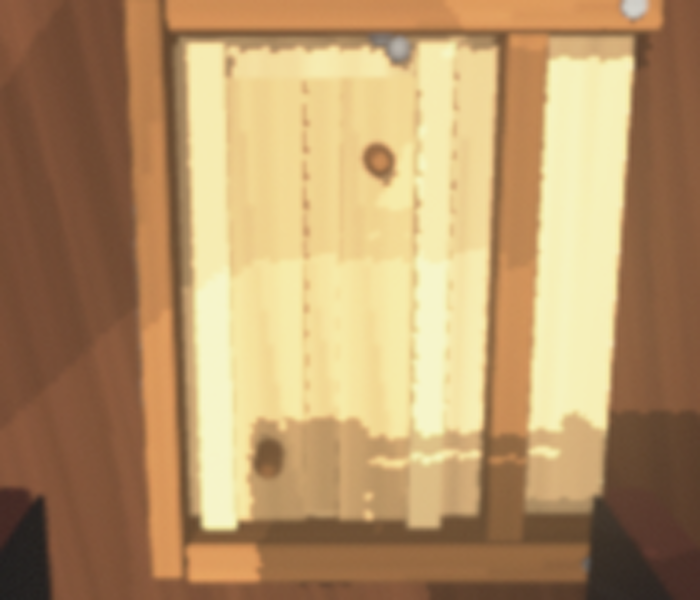

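The crop (×3.33, offset 160,80) shows the drawer home, with dowel tops at about (378,160) and (269,453). Full-frame that is (273.1,127.6) and (240.4,215.6).

Run:
```python
from h import *
z=np.load("w2.npz"); P=z['P'];fx,fy,cx,cy=z['K'];R=cv2.Rodrigues(z['rvec'])[0];t=z['tvec'].ravel()
def px(u,v,h):
    ray=R.T@np.array([(u-cx)/fx,(v-cy)/fy,1]); o=-R.T@t
    return (o+ray*(h-o[2])/ray[2])[:2]
print("cam",-R.T@t)
for h in(.072,.065):
    a,b=px(273.1,127.6,h),px(240.4,215.6,h);v=a-b
    print(h,(a+b)/2,np.linalg.norm(v),np.arctan2(v[1],v[0])-np.arctan2(100,36))
q=P.reshape(-1,3); m=(q[:,2]>.058)&(q[:,2]<.08)&(np.hypot(q[:,0]-.657,q[:,1]-.155)<.08); w=q[m]
s=w[:,1]>.155
A,B=w[s],w[~s]; print(A.mean(0),len(A),B.mean(0),len(B),(A.mean(0)+B.mean(0))/2,np.linalg.norm((A.mean(0)-B.mean(0))[:2]))
v=A.mean(0)-B.mean(0);print(np.arctan2(v[1],v[0])-np.arctan2(100,36))
yaw=-.181;c,s=np.cos(yaw),np.sin(yaw);R2=np.array([[c,s],[-s,c]]);L=np.c_[(q[:,:2]-[.657,.155])@R2.T,q[:,2]]
b=L[(L[:,2]>.048)&(L[:,2]<.056)&(abs(L[:,0])<.04)&(abs(L[:,1])<.09)]
print(np.percentile(b[:,0],[1,99]),np.percentile(b[:,1],[1,99]),np.median(b[:,2]))
print(np.array([np.percentile(b[:,i],[1,99]).mean() for i in(0,1)])@R2+[.657,.155])
```

```text
cam [0.66953198 0.22292818 0.40524744]
0.072 [0.65776858 0.1555746 ] 0.09993474923834676 -0.1857710623757418
0.065 [0.65752148 0.15415981] 0.10203391990529621 -0.18577106237574226
[0.68354865 0.19839441 0.06780871] 74 [0.63119301 0.10781658 0.06657755] 72 [0.65737083 0.15310549 0.06719313] 0.1046205353114408
-0.17854397100513042
[-0.02879131  0.03029876] [-0.07654362  0.07071405] 0.05093828052133845
[0.65721671 0.15199715]
```

Scaled: -0.539 rad / 3.1416 = -0.1716.

Emit:
step_hand(ticks=[[[-0.339, -0.125, 0, -0.1716, 0.088], [-0.339, -0.125, 0, -0.1716, 0.088], [-0.339, -0.125, 0, -0.1716, 0.088], [-0.339, -0.125, 0, -0.1716, 0.088], [-0.339, -0.125, 0, -0.1716, 0.088], [-0.339, -0.125, 0.05, -0.1716, 0.088], [-0.339, -0.125, 0.1, -0.1716, 0.088], [-0.339, -0.125, 0.15, -0.1716, 0.088], [-0.339, -0.125, 0.15, -0.1716, 0.088], [-0.339, -0.125, 0.15, -0.1716, 0.088], [-0.339, -0.125, 0.15, -0.1716, 0.088], [-0.339, -0.125, 0.15, -0.1716, 0.088]]])

```text
time: 8.45
eef_pos: [0.4747, -0.1573, 0.1771]
tcp_rot: [3.139, 0.002, 1.928]
contact_force: [-0.3, -0.3, 0.2]
width: 0.0875
grip_force: 0.0
```

Emit:
step_hand(ticks=[[[0, -0.002, 0.04, 0, 0.088], [0, -0.002, 0.075, 0, 0.088], [0, -0.002, 0.091, 0, 0.088], [0, -0.002, 0.091, 0, 0.088], [0, -0.002, 0.091, 0, 0.04], [0, -0.002, 0.091, 0, 0.04], [0, -0.002, 0.091, 0, 0.04], [0, -0.002, 0.091, 0, 0.04], [0, -0.002, 0.091, 0, 0.04], [0, -0.002, 0.091, 0, 0.04]]], grip_n=50)

```text
time: 9.45
eef_pos: [0.4722, -0.1588, 0.0848]
tcp_rot: [3.14, 0.002, 1.928]
contact_force: [-0.0, 0.2, 7.8]
width: 0.0598
grip_force: 50.0
```

Scaled: 0.538 rad / 3.1416 = 0.1713.

Emit:
step_hand(ticks=[[[0, 0, -0.03, 0, 0.04], [0, 0, -0.07, 0, 0.04], [0, 0, -0.11, 0, 0.04], [0.2275, 0.2825, -0.11, 0.1713, 0.04], [0.2275, 0.2825, -0.11, 0.1713, 0.04], [0.2275, 0.2825, -0.11, 0.1713, 0.04], [0.2275, 0.2825, -0.11, 0.1713, 0.04], [0.2275, 0.2825, -0.11, 0.1713, 0.04], [0.2275, 0.2825, -0.11, 0.1713, 0.04], [0.2275, 0.2825, -0.11, 0.1713, 0.04], [0.2275, 0.2825, -0.11, 0.1713, 0.04], [0.2275, 0.2825, -0.11, 0.1713, 0.04]]])

```text
time: 10.65
eef_pos: [0.656, 0.1573, 0.1929]
tcp_rot: [-3.14, -0.002, 1.394]
contact_force: [-1.4, -0.3, -2.8]
width: 0.0597
grip_force: 50.0
```

Emit:
step_hand(ticks=[[[0, 0, 0, 0, 0.04], [0, 0, 0, 0, 0.04]]])

```text
time: 10.85
eef_pos: [0.6559, 0.1512, 0.1932]
tcp_rot: [-3.141, 0.002, 1.388]
contact_force: [-0.0, -0.8, -3.9]
width: 0.0594
grip_force: 50.0
```

Run:
```python
from h import *
w,_,_=cloud("wrist"); b,_,_=cloud("side")
save("g1.png",np.vstack([cv2.resize(w[:270],(570,300)),cv2.resize(b[130:270,110:300],(570,300),interpolation=2)]))
```

```text
(no output)
```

View pics/g1.png

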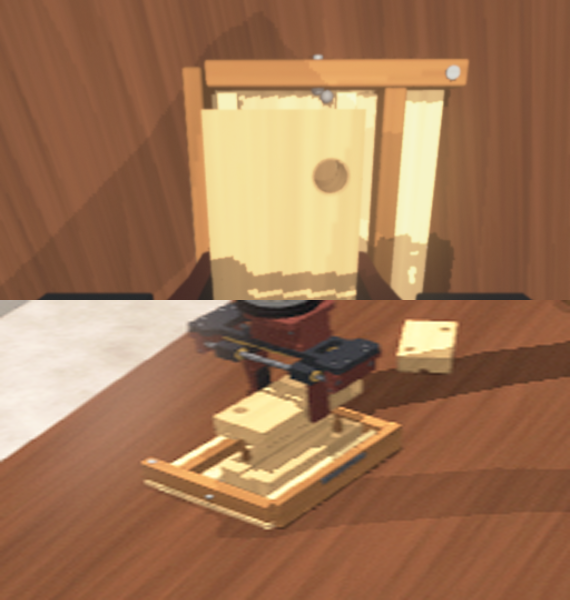

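The long half is held level above the jig, and its near hole at (330,175) in the wrist view is roughly over the dowel. Next I check the settled pose and lower it slowly.

Run:
```python
from h import *
z=np.load("w2.npz")
o=env.get_obs();print(o['eef_pos'],o['tcp_rot'])
c=viewer.calibration("wrist"); R=cv2.Rodrigues(np.array(c["rvec"],float))[0]; t=np.array(c["tvec"],float).ravel()
w,P,d=cloud("wrist")
u0,v0=(330+.5)/570*512-.5,(175.5)/300*270-.5
m=(P[...,2]>.128)&(P[...,2]<.148)&(d>0)&(np.mgrid[:384,:512][0]<240)
q=P[m]; r=cv2.minAreaRect((q[:,:2]*1000).astype(np.float32)); print(r,np.median(q[:,2]),"far edge")
cam=-R.T@t; ray=R.T@np.array([(u0-c["cx"])/c["fx"],(v0-c["cy"])/c["fy"],1]); zt=np.median(q[:,2])
h=cam+ray*(zt-cam[2])/ray[2]; print("hole A",h)
yaw=o['tcp_rot'][2]-np.pi/2; Ry=np.array([[np.cos(yaw),-np.sin(yaw)],[np.sin(yaw),np.cos(yaw)]])
print("board centre from hole",h[:2]-Ry@[.018,.05])
```

```text
[0.65623255 0.15120429 0.19366751] [-3.14157419e+00  1.18024272e-03  1.38762743e+00]
((663.415283203125, 193.04861450195312), (65.04855346679688, 77.56523132324219), 79.4838638305664) 0.13770221799849997 far edge
hole A [0.68203805 0.19801698 0.13770222]
board centre from hole [0.65523184 0.15213205]
```

Emit:
step_hand(ticks=[[[0.001, 0.001, 0, 0, 0.04], [0.001, 0.001, 0, 0, 0.04], [0.001, 0.001, 0, 0, 0.04]]])

```text
time: 11.3
eef_pos: [0.6576, 0.1539, 0.1938]
tcp_rot: [3.141, -0.0, 1.39]
contact_force: [0.1, 0.3, -3.4]
width: 0.06
grip_force: 50.0
```

Emit:
step_hand(ticks=[[[-0.001, 0, 0.02, 0, 0.04], [-0.001, 0, 0.033, 0, 0.04], [-0.001, 0, 0.033, 0, 0.04]]])

```text
time: 11.6
eef_pos: [0.6562, 0.1525, 0.1583]
tcp_rot: [-3.138, 0.002, 1.39]
contact_force: [-0.4, -1.0, -3.2]
width: 0.0599
grip_force: 50.0
```

Emit:
step_hand(ticks=[[[0, 0, 0.004, 0, 0.04], [0, 0, 0.008, 0, 0.04], [0, 0, 0.008, 0, 0.04]]])

```text
time: 11.9
eef_pos: [0.6573, 0.1531, 0.1525]
tcp_rot: [-3.141, 0.0, 1.39]
contact_force: [-0.4, 0.5, -2.6]
width: 0.0597
grip_force: 50.0
```

Emit:
step_hand(ticks=[[[0, 0, 0.003, 0, 0.04], [0, 0, 0.006, 0, 0.04], [0, 0, 0.006, 0, 0.04]]])

```text
time: 12.2
eef_pos: [0.6572, 0.1529, 0.1462]
tcp_rot: [-3.141, 0.0, 1.39]
contact_force: [-0.3, 0.2, -2.2]
width: 0.0598
grip_force: 50.0
```

Emit:
step_hand(ticks=[[[0, 0, 0.003, 0, 0.04], [0, 0, 0.006, 0, 0.04], [0, 0, 0.006, 0, 0.04]]])

```text
time: 12.5
eef_pos: [0.6571, 0.1529, 0.1401]
tcp_rot: [-3.141, 0.0, 1.39]
contact_force: [-0.4, 1.0, -3.1]
width: 0.0596
grip_force: 50.0
```

Emit:
step_hand(ticks=[[[0, 0, 0.003, 0, 0.04], [0, 0, 0.003, 0, 0.04]]])

```text
time: 12.7
eef_pos: [0.6572, 0.153, 0.1372]
tcp_rot: [-3.141, 0.0, 1.39]
contact_force: [0.5, -0.1, -1.8]
width: 0.0598
grip_force: 50.0
```

Emit:
step_hand(ticks=[[[0, 0, 0.002, 0, 0.04], [0, 0, 0.002, 0, 0.04], [0, 0, 0.002, 0, 0.04]]])

```text
time: 13.0
eef_pos: [0.6573, 0.1531, 0.1369]
tcp_rot: [3.141, 0.0, 1.39]
contact_force: [-3.3, -1.1, 5.6]
width: 0.0598
grip_force: 50.0
```

Emit:
step_hand(ticks=[[[0, 0, 0.001, 0, 0.04], [0, 0, 0.0015, 0, 0.04], [0, 0, 0.0015, 0, 0.04], [0, 0, 0.0015, 0, 0.04]]])

```text
time: 13.4
eef_pos: [0.6573, 0.1532, 0.1368]
tcp_rot: [3.14, 0.001, 1.39]
contact_force: [-8.5, -4.0, 15.4]
width: 0.0596
grip_force: 50.0
```

Emit:
step_hand(ticks=[[[0, 0, 0, 0, 0.04], [0, 0, 0, 0, 0.04], [0, 0, 0, 0, 0.04], [0, 0, 0, 0, 0.04], [0, 0, 0, 0, 0.04]]])

```text
time: 13.9
eef_pos: [0.6573, 0.1532, 0.1368]
tcp_rot: [3.14, 0.001, 1.39]
contact_force: [-7.7, -3.1, 15.0]
width: 0.0595
grip_force: 50.0
```

Run:
```python
from h import *
b,_,_=cloud("side"); save("f1.png",cv2.resize(b[130:270,130:300],(680,560),interpolation=2))
```

```text
(no output)
```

View pics/f1.png

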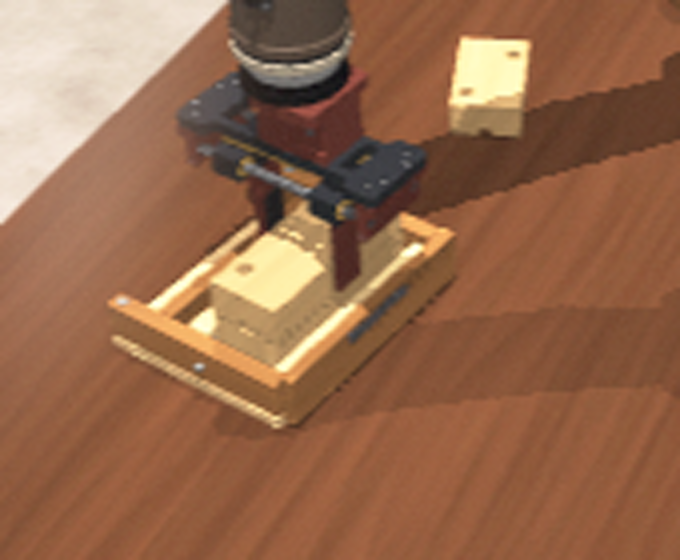

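The upper half sits flush on the lower half (seam at about (250,340)), the drawer is home, and the press is steady at about 15 N.

```bash
python3 -c "
from workcell import env, viewer, ticket
print(ticket.job_done())"
```

```text
the job is handed in; nothing more can be done
None
```

I pushed the drawer home, fitted the long half flush over both dowels, and handed the job in at about 14 s with the gripper still holding it and pressing at a steady 15 N (verdict not shown).

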